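# Put the large check weight back in its sprung case

### The arm

A 6-joint arm with a two-finger parallel gripper is mounted at the origin on a cart in front of the work surface, level with it; the furniture and walls round the work are solid. World frame = base frame: x ahead of the robot, y to its left, z up, the work surface at z = 0. Lengths are in m, angles in rad, forces in N, time in s.
With the tool pointing down it reaches from about 0.225 to 0.875 m from the base axis. Payload 3.4 kg.
Tool frame: the origin (TCP) lies between the finger pads; the fingertips stand ahead of it and the grasp point (between the pads) lies 5 mm behind it (env.nose_length is the z of the fingertips in the tool frame, in m); z points along the fingers, y is the direction in which the jaws open and shut (so a half turn about z gives the same grasp; the last joint's range is limited). The gripper opens to 85 mm and grips with 20 to 120 N. Pads are 22 mm wide; open, the fingers measure 114 mm over their backs; the gripper's body (76 mm by 85 mm) begins 54 mm behind the grasp point. The pads swing forward as they close: fully open they stand 13 mm farther back than shut.
Start: joints at [1.056, 0.276, 1.505, -0, 1.361, -0.121], TCP at [0.221, 0.531, 0.245] pointing down, gripper open.
Joint ranges: [-2.89, 2.89], [-0.75, 2.08], [0.22, 2.7], [-1.18, 4.32], [0.11, 2.71], [-2.7, 2.7]. Speed limits (rad/s): [2.57, 2.57, 3.14, 3.14, 3.14, 3.14].

### API

Orientations are given as a unit quaternion [w, x, y, z].
In Python, from rig import env, kin, readout, camera, order gives the robot as it stands. Calls block until the motion is done:
- env.move_ptp(position, orientation): joint-space move of the TCP to a pose.
- env.move_straight(position, orientation=None, feed=0.15): straight line of the TCP; orientation=None keeps the orientation; feed is the mean speed in m/s.
- env.movej(angles): joint-space move.
- env.command_gripper(opening, grasp_force=None): finger opening in m; grasp_force is the grip in N (None keeps the last); returns when the fingers have stopped.
- env.sleep(seconds).
- kin.solve_ik(position, orientation): joint angles nearest the present ones, or None.
- readout.get_obs(): the state.
- camera(name): name is "scene" or "top"; returns a dict with "color" (384x512x3 uint8, blue, green, red), "fx", "fy", "cx", "cy" (pixels), "R" (3x3) and "t" (3): a world point X has camera coordinates R X + t. Camera axes: x right, y down, z forward; pixel columns grow to the right and rows downward; lengths in m; the calibration is good to about 2 mm. A picture is of the moment at which its call begins. There is no depth.
A pose or a line that the arm cannot do raises env.MotionError and nothing moves.
- order.hand_in(): hands the job in, once; it reports no verdict.
The state is a dict: "t": time; "joint_positions": joint angles; "qvel": joint speeds; "joint_torque": joint torques, N m; "position": TCP position; "orientation": TCP orientation; "ft_force": force on the tool from outside, world axes, zero at the start; "ft_torque": the same for the moment, N m; "opening": finger opening in m.
Only numpy, scipy, OpenCV 4.12 (cv2) and the standard library are available. Lean on these libraries where they do the work, as an engineer would, in place of code of your own. Each camera call takes 0.05 s, during which the arm holds its last target.

### The job

Put the large brass check weight back in its case: tip the case's sprung lid up by its tab until it snaps over and springs fully open, stand the weight in the liner cup of the largest pocket and press it gently past the spring balls until it is fully home, then tip the lid back over so that it springs fully shut. Push only lightly on the lid's thin shell and do not squeeze it, do not ram the weight, keep the case standing where it is without dragging it or tipping it up, and leave everything else alone.

Things in the scene. Friction and masses are not known exactly. Their poses are not given: they have to be found in the camera images.
- case: Check-weight case, loose on rubber feet, about 2.5 kg: metal base 84 (x) x 152 (y) x 28 mm high under a grey plastic lid; 55 mm high when shut. Origin: centre of the underside; x from the tab side (front) to the hinge side (back), z up. In its top, in a row along y: the large pocket at x -8, y +43 mm; at y 0 and -37 the two smaller brass weights sit snugly in small pockets, 14 and 8 mm proud. 10 N sideways or 7 N up at the tab may shift it.
- pocket (a point): Centre of the recess of the large pocket, level with the base's top (28 mm up); axes as the case. In the 52 mm recess stands a black plastic liner cup, outside 40, bore 32 mm, rim level with the base's top. It has play: its centre is up to 3 mm off this point in x and in y, differently each time; it is not in the state, so find it by feel or sight. Light touches leave it where it is.
- pocket_floor (a point): Point 18 mm below the last: height of the cup's inner floor. Two sprung balls, in the cup's front and back wall 6 mm below the rim, stand 1.8 mm into the bore and hold the weight: it stops on them some 3 to 5 mm down, needs a push of about 5 to 12 N to pass and still rubs down to the floor. Home, it stands 22 mm above the base's top; the shut lid clears it by 2 mm. Pushing with over 30 N is ramming.
- lid_hinge (a point): Middle of the lid's hinge line, on the base's top back edge (case frame x +42, y 0, z 28 mm); axes as the case, the hinge runs along y. The lid is a shell 84 mm deep from hinge to free edge, 152 mm wide, 27 mm thick. Open, it leans 22 degrees back: its outer free edge is 96 mm above the worktop, 57 mm behind the hinge. The space behind it is free.
- lid_tab (a point): Middle of the lid's lift tab; moves with the lid, 100 mm from the hinge line, 31 mm above the worktop when shut, free below. The tab is a flat tongue 20 mm wide (y) and 6 mm thick that stands out 28 mm from the lid's front at its lower edge; this point is 16 mm out. x and z turn with the lid.
- cover: The lid's thin plastic shell, all of the lid but the tab; turns with it, origin and axes as the hinge point's when shut (the shell then spans x -84 to 0, z 0 to 27 mm). When open, its former top faces backwards. It takes a light push, not more than 15 N, and no squeezing: lift it by the tab, push it back over from behind at its free edge.
- lid (a joint): Lid angle, rad: 0 shut, 1.95 fully open. An over-centre spring drives it to either stop; its snap point differs from case to case, about 0.8 to 1.2, and is found by feel: the load at tab or free edge, 2 to 4 N near the stops, fades and turns round there. Let go beyond it, the damped lid swings to the far stop by itself in under a second. 
- weight_0: The large brass check weight, 200 g, standing upright on the worktop: cylindrical body 30 mm in diameter up to 21 mm, above it a narrower neck and a round knob, 40 mm high over all. Held by the knob it swivels easily between the fingers, by the body it does not. The edge of its foot is rounded by 1 mm. Origin: centre of the underside, z up.
- stamp: Bystander: rubber stamp with a black knob handle on a wooden block, 30 x 52 x 78 mm, standing loose to one side of the case. Origin: centre of the underside.
- mug_1: Bystander: white dotted mug, 82 mm across, 114 mm with its handle, 91 mm high, loose behind the case. Origin: centre of the underside.
- pen_3: Bystander: white pen, 145 mm long, 10 mm thick, lying loose in front and to the right of the case. Origin: its middle, underside.
Things that resemble listed ones, but are neither listed nor needed, are in the scene too. Leave any green or grey look-alike of the weight_0 alone.

How it is judged:
On the way, in this order (a step that is already met when the one before it is completed fails the run):
1. the lid is sprung over to its open stop and let go (value of joint lid above 1.88 rad and contact force between the fingers and case below 0.2 N), for 0.2 s.
2. the large weight is fully home in the largest pocket and let go (horizontal distance between weight_0 and pocket_floor below 0.0065 m and z of weight_0 in the frame of pocket_floor below 0.002 m and angle between weight_0's own z axis and vertical below 0.08 rad and value of joint lid above 1.8 rad and contact force between the fingers and weight_0 below 0.2 N), for 0.2 s.
At the end, for the whole second after the job is handed in: Lid shut (within 0.05 rad); the large weight upright in the largest pocket, within 6.5 mm of its nominal centre (the liner has play) and 2 mm of its floor; all at rest; case within 15 mm of its start, bystanders within 25 mm (horizontal distance between weight_0 and pocket_floor below 0.0065 m and z of weight_0 in the frame of pocket_floor below 0.002 m and angle between weight_0's own z axis and vertical below 0.08 rad and value of joint lid below 0.05 rad and linear speed of each of case, weight_0 below 0.02 m/s); the robot touches nothing.
It fails at once if the lid's thin shell is pushed or squeezed with more than 15 N (contact force between any of the fingers, the arm and cover above 15 N).
It fails at once if the weight is rammed: contact forces between it and the case add up to more than 60 N (contact force between weight_0 and case above 60 N).
It fails at once if the case is dragged more than 15 mm, or tipped up on edge by more than 0.06 rad (distance of case from where it was at the start of the episode above 0.015 m or angle between case's own z axis and vertical above 0.06 rad).
It fails at once if the stamp, mug or pen is moved more than 25 mm (distance of any of stamp, mug_1, pen_3 from where it was at the start of the episode above 0.025 m).
It also fails if it takes over 72 s, if anything falls off the work surface, if the arm or the gripper's body presses on something with over 40 N, if the wrist force passes 120 N, or if a joint passes its speed limit or range.

## Working session

There is one attempt and no reset: what is moved stays moved. The work goes in short steps, each a Python script; the robot and the scene stay as the last script left them, time stands still between calls to the robot, and variables do not carry over. Pictures are saved under pics/ and viewed, and the job is handed in when it is done.

```bash
ls; mkdir -p pics; python3 - <<'E'
from rig import env,kin,readout,camera,order
import cv2
for n in("scene","top"):
    c=camera(n);cv2.imwrite(f"pics/{n}0.png",c["color"]);print(n,c["fx"],c["fy"],c["cx"],c["cy"],c["R"],c["t"])
print(readout.get_obs(),env.nose_length)
E
```

```text
pics
scene 464.97610518680466 464.97610518680466 249.84736395594686 189.79189240622838 [[ 0.87262653 -0.4878938   0.02196762]
 [-0.29689845 -0.56565994 -0.76933747]
 [ 0.38778118  0.66482214 -0.63846479]] [-0.5006621   0.20058893  0.87651231]
top 396.58488178356157 396.58488178356157 254.08738624252203 188.04610713306192 [[ 0.05920174 -0.99823401 -0.00490138]
 [-0.97730245 -0.05695848 -0.20404818]
 [ 0.20340866  0.01687014 -0.97894858]] [-0.02656675  0.57096004  0.99085189]
{'t': 0.1, 'joint_positions': array([ 1.05598722e+00,  2.76539149e-01,  1.50600823e+00, -1.22794908e-05,
        1.36070572e+00, -1.20987815e-01]), 'qvel': array([-9.42371558e-06, -2.12277743e-03, -2.93843784e-03, -1.99079216e-03,
       -4.17317444e-04,  1.42206867e-03]), 'joint_torque': array([ 3.87924711e-04, -4.17697120e+01, -2.46404707e+01, -3.36225721e-04,
        5.87835661e-03,  1.93816014e-06]), 'position': array([0.22041825, 0.53058797, 0.2445213 ]), 'orientation': array([-2.53799499e-04,  1.95639286e-01,  9.80675574e-01, -7.90496855e-04]), 'ft_force': array([ 0.24261324,  0.29567263, -0.58180072]), 'ft_torque': array([-0.02845667, -0.0108099 ,  0.00717577]), 'opening': 0.08503887332361042} 0.014
```

View pics/scene0.png

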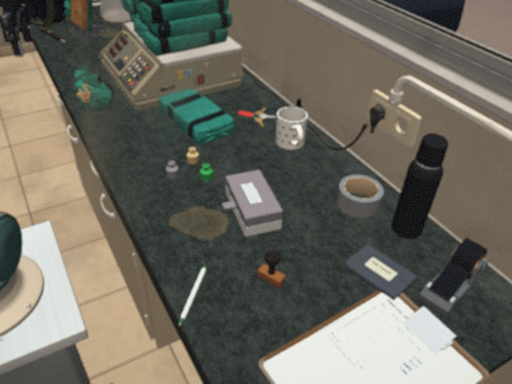

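View pics/top0.png

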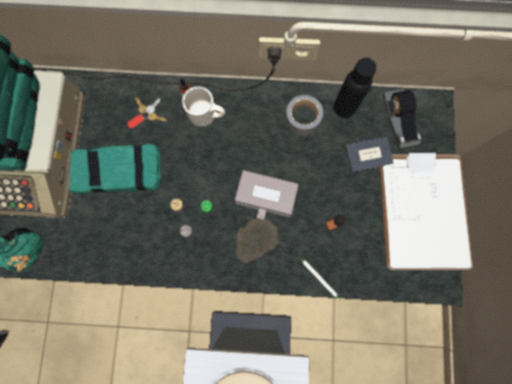

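```bash
cat > h.py <<'E'
from rig import env,kin,readout,camera,order
import cv2, numpy as np
def ray(c,u,v,z):
    d=c["R"].T@np.array([(u-c["cx"])/c["fx"],(v-c["cy"])/c["fy"],1.]); o=-c["R"].T@c["t"]
    return o+d*(z-o[2])/d[2]
def proj(c,X):
    p=c["R"]@np.asarray(X,float)+c["t"]; return np.array([c["fx"]*p[0]/p[2]+c["cx"],c["fy"]*p[1]/p[2]+c["cy"]])
def snap(n,f,box=None,s=6):
    c=camera(n); i=c["color"]
    if box: i=i[box[1]:box[3],box[0]:box[2]]; i=cv2.resize(i,None,fx=s,fy=s,interpolation=cv2.INTER_CUBIC)
    cv2.imwrite("pics/"+f,i); return c
E
python3 - <<'E'
from h import *
snap("top","t1.png",(160,160,310,260),5)
snap("scene","s1.png",(150,140,290,240),5)
E
```

```text
(no output)
```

View pics/t1.png

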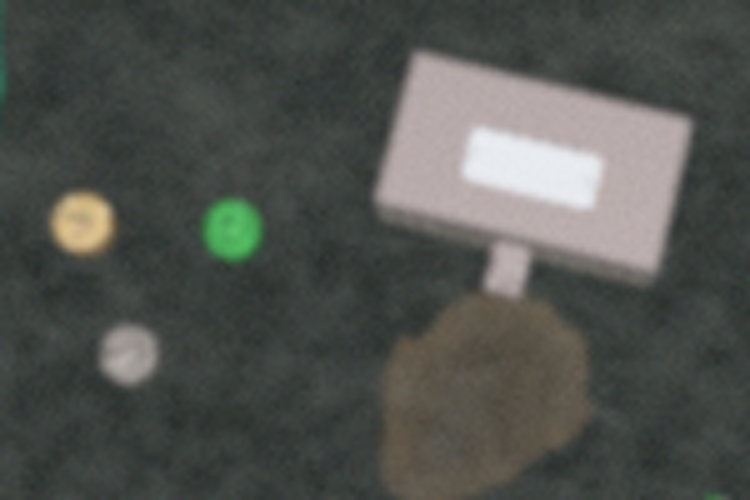

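View pics/s1.png

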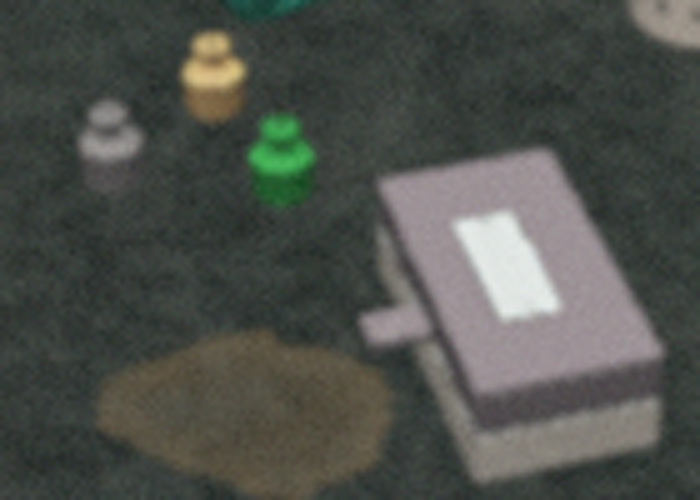

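```bash
cat > loc.py <<'E'
from h import *
c=camera("top"); i=c["color"].astype(int); g=i.sum(2)/3
sub=np.zeros(g.shape,bool); sub[165:222,230:305]=1
# light lid top: brightness threshold
m=((g>110)&sub).astype(np.uint8)
m=cv2.morphologyEx(m,cv2.MORPH_CLOSE,np.ones((5,5),np.uint8))
m=cv2.morphologyEx(m,cv2.MORPH_OPEN,np.ones((9,9),np.uint8))
cs,_=cv2.findContours(m,0,cv2.CHAIN_APPROX_NONE); k=max(cs,key=cv2.contourArea)[:,0,:]
W=np.array([ray(c,u,v,0.055)[:2] for u,v in k]).astype(np.float32)
r=cv2.minAreaRect(W*1000); print(r)
for px in [(413,52),(693,118),(660,272),(375,205)]: print(ray(c,160+px[0]/5-.4,160+px[1]/5-.4,.055))
print("tab end", ray(c,160+505/5-.4,160+297/5-.4,.034))
# brass
def blob(c,box,f):
    i=c["color"].astype(int); m=f(i); z=np.zeros(m.shape,bool); z[box[1]:box[3],box[0]:box[2]]=1
    v,u=np.nonzero(m&z); return u.mean(),v.mean(),len(u),u.min(),u.max(),v.min(),v.max()
b=blob(c,(165,190,190,220),lambda i:(i[...,2]-i[...,0]>30)); print(b,[ray(c,b[0],b[1],z) for z in(.021,.03)])
s=camera("scene"); b=blob(s,(180,140,204,170),lambda i:(i[...,2]-i[...,0]>25)); print(b,[ray(s,b[0],b[1],z) for z in(.018,.021)])
E
python3 loc.py
```

```text
((559.5382080078125, -25.19245147705078), (154.3583221435547, 96.23890686035156), 78.887939453125)
[0.61983072 0.04181915 0.055     ]
[ 0.59231134 -0.10938437  0.055     ]
[ 0.50871582 -0.09515441  0.055     ]
[0.53554034 0.05641053 0.055     ]
tab end [ 0.4935186  -0.01491188  0.034     ]
(np.float64(176.1860465116279), np.float64(204.34883720930233), 129, np.int64(170), np.int64(182), np.int64(198), np.int64(210)) [array([0.52177155, 0.21676421, 0.021     ]), array([0.52038826, 0.21484251, 0.03      ])]
(np.float64(192.14054054054054), np.float64(155.0054054054054), 185, np.int64(186), np.int64(198), np.int64(146), np.int64(164)) [array([0.52198484, 0.21635617, 0.018     ]), array([0.52043407, 0.21241008, 0.021     ])]
```

```bash
cat >> h.py <<'E'
from scipy.spatial.transform import Rotation as Rot
YAW=-0.176; C=np.array([.5641,-.0266,0.]); RC=Rot.from_euler('z',YAW).as_matrix()
def W(x,y,z): return C+RC@np.array([x,y,z])   # case->world
def quat(zc,yc):  # tool z, y in case axes
    z=RC@np.asarray(zc,float); y=RC@np.asarray(yc,float); z/=np.linalg.norm(z); y-=z*(y@z); y/=np.linalg.norm(y)
    q=Rot.from_matrix(np.column_stack([np.cross(y,z),y,z])).as_quat(); return q[[3,0,1,2]]
def lidpose(th,p0=35,k=.5,s=.010,h=.011,gap=0.,back=0.,sgn=1):
    p=np.radians(p0)+k*th; d=np.array([np.cos(p),0,-np.sin(p)]); n=np.array([np.sin(p),0,np.cos(p)])
    E=np.array([.042-.112*np.cos(th),0,.028+.112*np.sin(th)])
    t=E+d*(s-.014-back)-n*(h+gap)
    return W(*t),quat(d,[0,sgn,0])
def F(n=1):
    o=readout.get_obs(); return np.round(RC.T@o["ft_force"],2)
E
python3 - <<'E'
from h import *
for sgn in(1,-1):
  for th in(0,.3,.6,.9,1.2,1.4):
    p,q=lidpose(th,sgn=sgn); print(sgn,th,p.round(3),np.round(kin.solve_ik(p,q),2) if kin.solve_ik(p,q) is not None else None)
  p,q=lidpose(0,sgn=sgn,back=.06,gap=.004);print(kin.solve_ik(p,q))
  q=quat([0,0,-1],[sgn,0,0]); print(kin.solve_ik([.521,.216,.02],q),kin.solve_ik(W(-8e-3,.043,.05),q))
  q=quat([0,0,-1],[0,sgn,0]); print(kin.solve_ik([.521,.216,.02],q),kin.solve_ik(W(.12,0,.1),q))
E
```

```text
1 0 [ 0.486 -0.013  0.021] None
1 0.3 [ 0.49  -0.013  0.056] [-0.16  0.37  2.62  3.16  0.66  1.57]
1 0.6 [ 0.503 -0.016  0.088] [-0.16  0.19  2.41  3.2   0.11  1.52]
1 0.9 [ 0.526 -0.02   0.114] [-0.17  0.15  2.2  -0.02  0.28 -1.55]
1 1.2 [ 0.554 -0.025  0.132] [-0.17  0.19  2.   -0.    0.59 -1.56]
1 1.4 [ 0.575 -0.029  0.139] [-0.17  0.24  1.87 -0.    0.77 -1.56]
None
[ 2.69655966e-01  4.73633476e-01  1.83028847e+00 -4.44089210e-16
  8.37670712e-01  4.45655966e-01] [-9.29716505e-02  4.35290508e-01  1.80018482e+00 -4.44089210e-16
  9.06117330e-01  8.30283495e-02]
[ 2.69655966e-01  4.73633476e-01  1.83028847e+00 -4.44089210e-16
  8.37670712e-01 -1.12514036e+00] [-1.71323868e-01  5.35247429e-01  1.45853388e+00 -4.44089210e-16
  1.14781134e+00 -1.56612019e+00]
-1 0 [ 0.486 -0.013  0.021] None
-1 0.3 [ 0.49  -0.013  0.056] [-0.16  0.37  2.62  3.16  0.66 -1.57]
-1 0.6 [ 0.503 -0.016  0.088] [-0.16  0.19  2.41  3.2   0.11 -1.62]
-1 0.9 [ 0.526 -0.02   0.114] [-0.17  0.15  2.2  -0.02  0.28  1.59]
-1 1.2 [ 0.554 -0.025  0.132] [-0.17  0.19  2.   -0.    0.59  1.58]
-1 1.4 [ 0.575 -0.029  0.139] [-0.17  0.24  1.87 -0.    0.77  1.58]
None
[ 2.69655966e-01  4.73633476e-01  1.83028847e+00 -4.44089210e-16
  8.37670712e-01 -2.69593669e+00] None
[ 2.69655966e-01  4.73633476e-01  1.83028847e+00 -4.44089210e-16
  8.37670712e-01  2.01645229e+00] [-1.71323868e-01  5.35247429e-01  1.45853388e+00 -4.44089210e-16
  1.14781134e+00  1.57547246e+00]
```

```bash
python3 - <<'E'
from h import *
q=quat([0,0,-1],[0,1,0])
env.command_gripper(.045,20)
env.move_ptp(W(-.061,0,.12),q); print(F())
env.move_straight(W(-.061,0,.035),q,feed=.1); print(F(),readout.get_obs()["t"])
snap("top","t2.png",(200,140,320,240),6); snap("scene","s2.png",(170,120,300,240),5)
E
```

```text
[ 0.4  -0.14 -0.11]
[ 0.31  0.27 -0.76] 4.0167
```

View pics/s2.png

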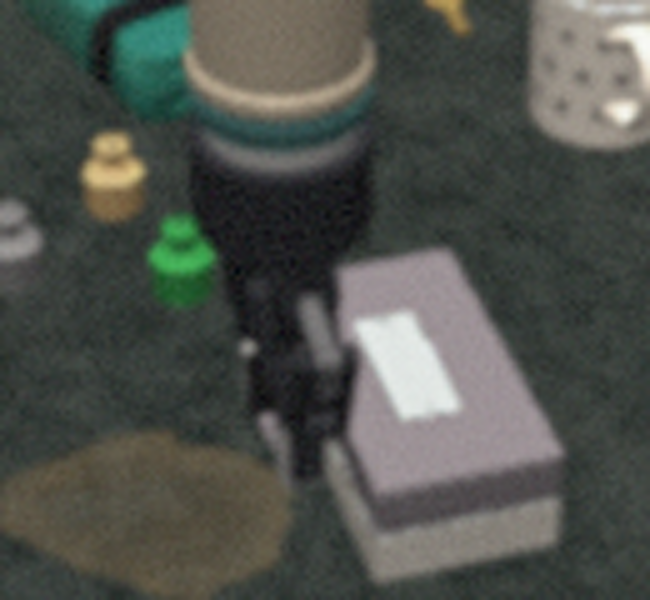

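View pics/t2.png

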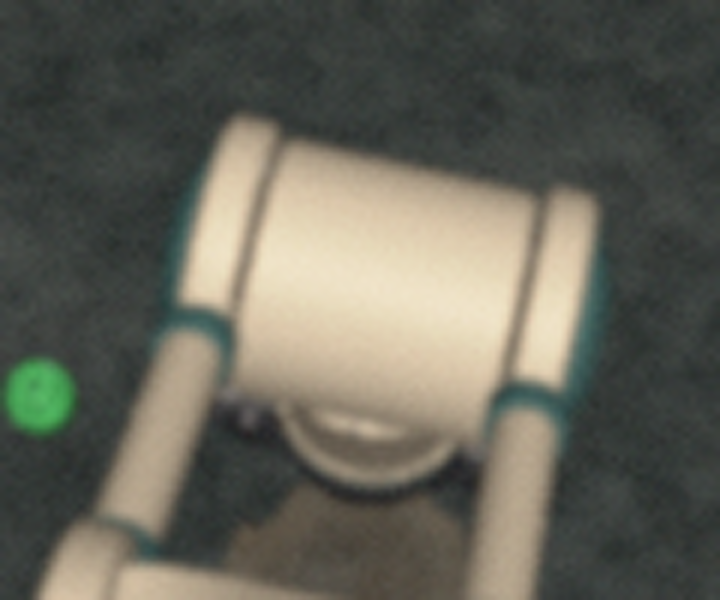

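The scene view shows the fingers (around crop pixel 290,420) straddling the tab just in front of the case, with no contact force. I'll grip the tab and start to lift.

```bash
cat >> h.py <<'E'
QY=quat([0,0,-1],[0,1,0]); QX=quat([0,0,-1],[1,0,0])
def tab(th,r=.103,dr=0.):  # TCP for tab grip
    rr=r+dr; a=.003
    return W(.042-rr*np.cos(th)+a*np.sin(th),0,.028+rr*np.sin(th)+a*np.cos(th)+.004)
E
python3 - <<'E'
from h import *
env.command_gripper(0.0,20); print(readout.get_obs()["opening"],F())
for th in (.05,.1,.15,.2):
    env.move_straight(tab(th),QY,feed=.04); env.sleep(.1); print(th,F(),readout.get_obs()["t"])
E
```

```text
0.01909417255433436 [-0.96  5.    5.25]
0.05 [ 1.29  4.93 -3.7 ] 4.8333
0.1 [ 1.98  4.45 -4.77] 5.2083
0.15 [ 2.09  5.78 -4.75] 5.5833
0.2 [ 2.11  4.48 -4.34] 5.9583
```

```bash
python3 - <<'E'
from h import *
dr=-.0002; dy=.0008
for th in np.arange(.3,1.31,.1):
    p=tab(th,dr=dr)+RC@[0,dy,0]
    env.move_straight(p,QY,feed=.06); env.sleep(.05); f=F()
    fr=f[0]*-np.cos(th)+f[2]*np.sin(th); ft=f[0]*np.sin(th)+f[2]*np.cos(th)
    print(round(th,2),f,"rad",round(fr,2),"tan",round(ft,2),"dr",round(dr*1e3,2),readout.get_obs()["t"])
    dr+=np.clip(fr*.0002,-.0008,.0008) if abs(fr)>1 else 0
    if np.linalg.norm(f)>13: break
E
```

```text
0.3 [ 1.61  2.96 -4.28] rad -2.8 tan -3.61 dr -0.2 6.3333
0.4 [-1.88  2.78 -2.75] rad 0.66 tan -3.27 dr -0.76 6.7083
0.5 [-2.32  2.39 -1.55] rad 1.29 tan -2.47 dr -0.76 7.075
0.6 [-1.04  1.94 -0.95] rad 0.32 tan -1.37 dr -0.5 7.4417
0.7 [-2.31  1.27 -1.85] rad 0.57 tan -2.9 dr -0.5 7.8083
0.8 [-1.46  0.9  -1.61] rad -0.14 tan -2.17 dr -0.5 8.175
0.9 [-1.16 -1.16 -0.66] rad 0.2 tan -1.32 dr -0.5 8.5417
1.0 [-1.21 -2.35 -0.11] rad 0.56 tan -1.08 dr -0.5 8.9083
1.1 [-0.95 -4.25  1.08] rad 1.39 tan -0.36 dr -0.5 9.275
1.2 [-1.37 -4.95 -0.79] rad -0.24 tan -1.56 dr -0.22 9.65
1.3 [ 0.03 -5.26  1.39] rad 1.33 tan 0.4 dr -0.22 10.025
```

```bash
python3 - <<'E'
from h import *
for th in (1.4,):
    env.move_straight(tab(th,dr=-.0002)+RC@[0,-.0002,0],QY,feed=.06); env.sleep(.05); print(F())
env.command_gripper(.05); print(F())
p=readout.get_obs()["position"]
env.move_straight(p+RC@[-.01,0,.02],QY,feed=.1)
env.move_straight(p+RC@[-.09,0,.09],QY,feed=.2); print(F(),readout.get_obs()["t"])
snap("scene","s3.png",(170,80,310,220),5); 
E
```

```text
[ 0.06 -1.34  3.02]
[-0.18 -0.   -0.62]
[0.3  0.31 0.27] 11.8583
```

View pics/s3.png

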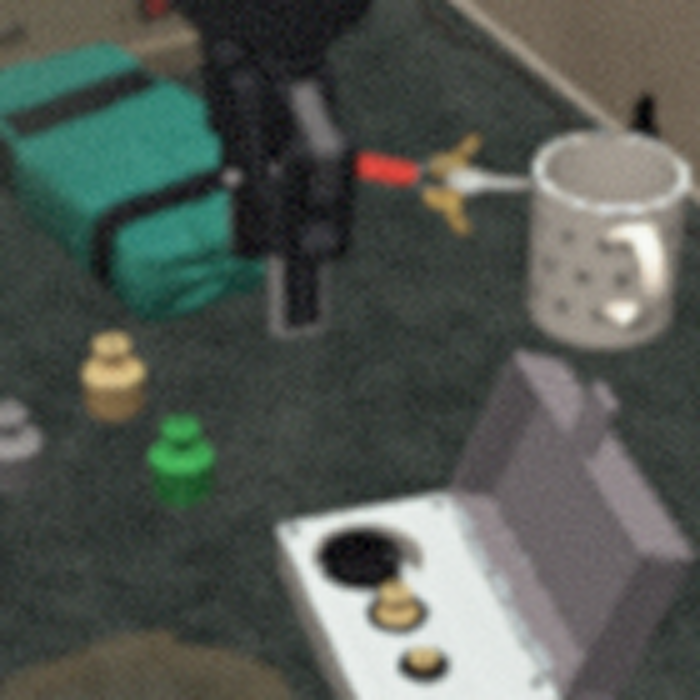

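The lid is fully open. The black cup shows in the large pocket around crop (360,557), shifted toward front-left. Next I'll centre and grip the weight with two crossed grips.

```bash
python3 - <<'E'
from h import *
wx=np.array([.5215,.2160,0.])
env.move_ptp(wx+[0,0,.10],QY)
snap("top","t4.png",(160,150,310,250),5); 
env.move_straight(wx+[0,0,.024],QY,feed=.15); print(F())
env.command_gripper(0,20); o=readout.get_obs(); print(o["opening"],F(),o["position"])
env.command_gripper(.05)
env.move_straight(wx+[0,0,.055],QY,feed=.15)
env.move_ptp(wx+[0,0,.055],QX)
env.move_straight(wx+[0,0,.024],QX,feed=.15)
env.command_gripper(0,40); o=readout.get_obs(); print(o["opening"],F(),o["position"],o["t"])
snap("scene","s4.png",(150,80,290,220),5); 
E
```

```text
[ 0.84 -0.16  0.64]
0.02829215108246898 [-0.39  0.52  6.42] [0.5227501  0.21631681 0.02549   ]
0.02696034261060061 [-0.04 -0.5   4.66] [0.52236717 0.21618795 0.02507639] 16.7417
```

View pics/s4.png

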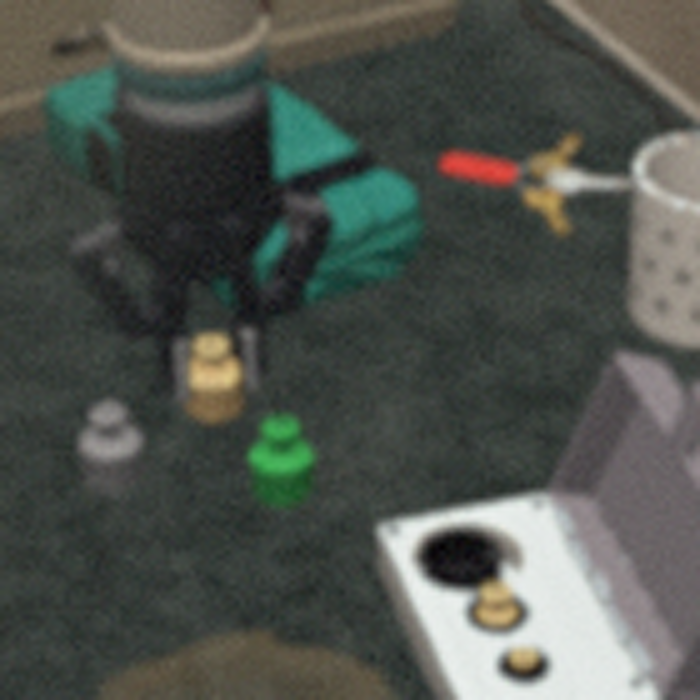

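View pics/t4.png

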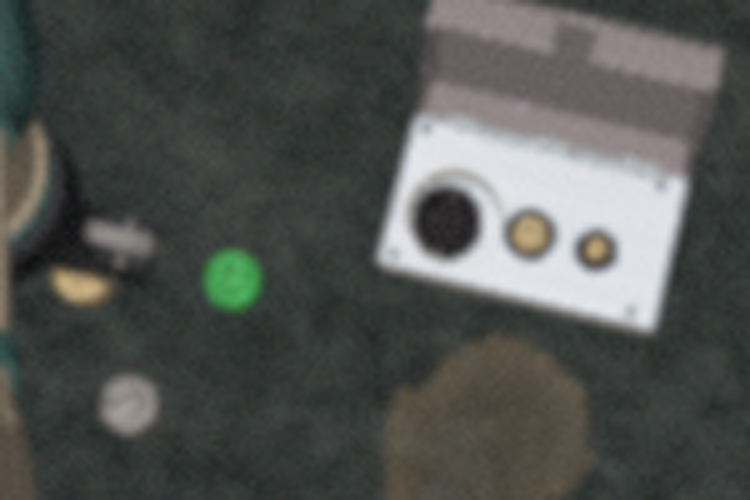

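```bash
cat > cup.py <<'E'
from h import *
def run():
  for n in("top","scene"):
    c=camera(n); u0,v0=proj(c,W(-.008,.043,.028)); s=8
    x0,y0=int(u0)-16,int(v0)-16
    g=cv2.cvtColor(c["color"],cv2.COLOR_BGR2GRAY)[y0:y0+32,x0:x0+32]; G=cv2.resize(g,None,fx=s,fy=s,interpolation=cv2.INTER_CUBIC)
    for T in(60,75,90,110):
        m=(G<T).astype(np.uint8); cs,_=cv2.findContours(m,0,cv2.CHAIN_APPROX_NONE)
        cs=[k for k in cs if cv2.pointPolygonTest(k,(128.,128.),True)>-60 and cv2.contourArea(k)>800]
        if not cs: continue
        k=max(cs,key=cv2.contourArea)[:,0,:]
        P=np.array([RC.T@(ray(c,x0+(u+.5)/s-.5,y0+(v+.5)/s-.5,.028)-C) for u,v in k])[:,:2]*1000
        (ex,ey),(a,b),_=cv2.fitEllipse(P.astype(np.float32)); print(n,T,"cup case mm",round(ex,1),round(ey,1),"diam",round(a,1),round(b,1))
    # base plate white corners, back-projected
    gg=cv2.cvtColor(c["color"],cv2.COLOR_BGR2GRAY)
    if n=="top":
        m=(gg>165).astype(np.uint8); m[:, :230]=0; m[:,305:]=0; m[:165]=0; m[225:]=0
        m=cv2.morphologyEx(m,cv2.MORPH_CLOSE,np.ones((3,3),np.uint8))
        cs,_=cv2.findContours(m,0,cv2.CHAIN_APPROX_NONE);k=max(cs,key=cv2.contourArea)[:,0,:]
        P=np.array([ray(c,u,v,.028)[:2] for u,v in k])*1000
        print(cv2.minAreaRect(P.astype(np.float32)), "model",C*1000,np.degrees(YAW))
if __name__=="__main__": run()
E
python3 cup.py
```

```text
top 60 cup case mm -11.5 46.2 diam 29.9 32.5
top 75 cup case mm -11.4 46.2 diam 31.6 34.3
top 90 cup case mm -11.4 46.2 diam 32.9 36.1
top 110 cup case mm -11.4 46.4 diam 34.6 38.1
((565.9862060546875, -26.496246337890625), (152.5989532470703, 89.45703887939453), 79.70691680908203) model [564.1 -26.6   0. ] -10.084057194302488
scene 60 cup case mm -11.0 41.8 diam 34.8 38.5
scene 75 cup case mm -10.8 41.8 diam 36.4 40.2
scene 90 cup case mm -10.7 41.9 diam 38.0 41.7
scene 110 cup case mm -10.3 41.9 diam 40.1 43.8
```

```bash
python3 - <<'E'
from h import *
snap("top","t5.png",(230,165,305,230),10)
snap("scene","s5.png",(215,165,295,240),8)
E
```

```text
(no output)
```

View pics/t5.png

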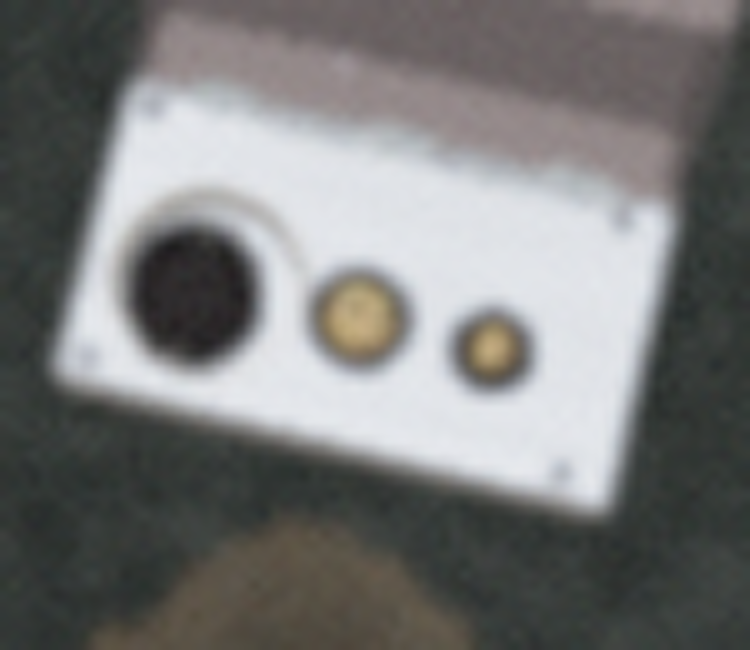

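View pics/s5.png

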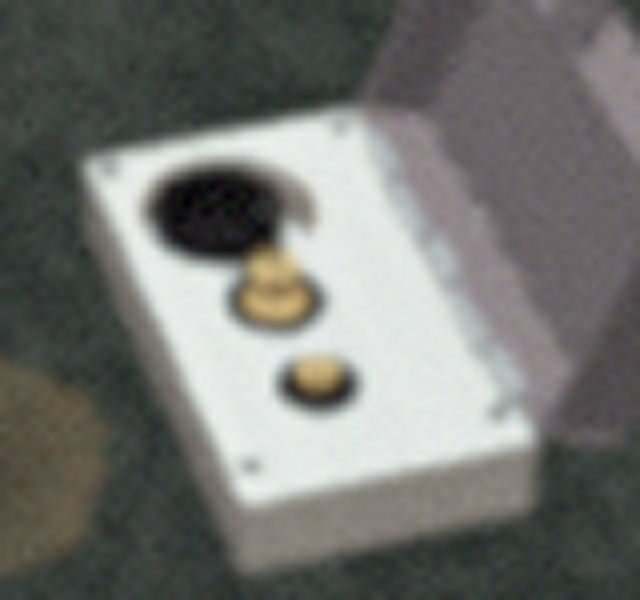

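```bash
cat > fit.py <<'E'
from h import *
D={"top":(10,230,165,[(153,104),(623,217),(562,470),(87,357)],[(128,82),(680,203),(608,513),(52,375)],(196,290),(360,318),(492,350)),
 "scene":(8,215,165,[(341,125),(501,408),(250,465),(111,166)],[(362,105),(537,437),(240,503),(85,160)],(216,211),(277,297),(319,379))}
for n,(s,x0,y0,scr,cor,*pts) in D.items():
    c=camera(n); f=lambda p:ray(c,x0+(p[0]+.5)/s-.5,y0+(p[1]+.5)/s-.5,.028)[:2]
    for nm,Q in(("screw",scr),("corner",cor)):
        P=np.array([f(p) for p in Q]); ctr=P.mean(0); 
        yv=(P[0]-P[1])+(P[3]-P[2]); xv=(P[0]-P[3])+(P[1]-P[2]); yaw=np.mean([np.arctan2(-yv[0],yv[1]),np.arctan2(xv[1],xv[0])])
        R=Rot.from_euler('z',yaw).as_matrix()[:2,:2]
        print(n,nm,"ctr",ctr.round(4),"yaw",round(yaw,4),"size",np.linalg.norm(xv)/2,np.linalg.norm(yv)/2)
        for p in pts: print("   ",(R.T@(f(p)-ctr)*1000).round(1), f(p).round(4))
E
python3 fit.py
```

```text
top screw ctr [ 0.5655 -0.0233] yaw -0.1843 size 0.07223796117357269 0.13203765792947564
    [-11.5  41.9] [0.5619 0.02  ]
    [-8.3 -3.2] [ 0.5568 -0.0249]
    [ -8.3 -40. ] [ 0.55   -0.0611]
top corner ctr [ 0.5641 -0.0262] yaw -0.1795 size 0.0859249599750971 0.15454534658125624
    [-10.4  45.1] [0.5619 0.02  ]
    [-7.4 -0. ] [ 0.5568 -0.0249]
    [ -7.6 -36.8] [ 0.55   -0.0611]
scene screw ctr [ 0.5659 -0.0222] yaw -0.1868 size 0.07243766572628185 0.13244309268975657
    [-12.6  38. ] [0.5606 0.0175]
    [-7.6 -3.5] [ 0.5578 -0.0241]
    [ -7.4 -39.7] [ 0.5513 -0.0598]
scene corner ctr [ 0.5655 -0.0258] yaw -0.1893 size 0.08654925473123783 0.1520650559301824
    [-12.9  41.6] [0.5606 0.0175]
    [-7.8  0.2] [ 0.5578 -0.0241]
    [ -7.5 -36.1] [ 0.5513 -0.0598]
```

```bash
cat > cup2.py <<'E'
from h import *
CT={"top":(np.array([.5641,-.0262]),-.1795),"scene":(np.array([.5655,-.0258]),-.187)}
for n in CT:
    c=camera(n); ctr,yaw=CT[n]; R=Rot.from_euler('z',yaw).as_matrix()[:2,:2]
    w0=ctr+R@[-.008,.043]; u0,v0=proj(c,[*w0,.028]); s=8; x0,y0=int(u0)-16,int(v0)-16
    g=cv2.cvtColor(c["color"],cv2.COLOR_BGR2GRAY)[y0:y0+32,x0:x0+32]; G=cv2.resize(g,None,fx=s,fy=s,interpolation=cv2.INTER_CUBIC)
    o=-c["R"].T@c["t"]; v=w0-o[:2]; v/=np.linalg.norm(v); v=R.T@v; l=np.array([-v[1],v[0]])
    print(n,"far dir",v.round(2),"tan",np.linalg.norm(w0-o[:2])/o[2])
    for T in(80,100,120,135):
        cs,_=cv2.findContours((G<T).astype(np.uint8),0,cv2.CHAIN_APPROX_NONE); k=max(cs,key=lambda k:cv2.contourArea(k) if cv2.pointPolygonTest(k,(118.,128.),False)>0 else 0)[:,0,:]
        P=np.array([R.T@(ray(c,x0+(a+.5)/s-.5,y0+(b+.5)/s-.5,.028)[:2]-ctr) for a,b in k])*1000
        f=P@v; q=P@l; print(T,"far",f.max().round(1),"near",f.min().round(1),"lat",q.min().round(1),q.max().round(1),"centre(far-20)",(v*(f.max()-20)+l*(q.min()+q.max())/2).round(1))
E
python3 cup2.py
```

```text
top far dir [0.95 0.31] tan 0.191288607642723
80 far 20.6 near -14.6 lat 31.0 63.1 centre(far-20) [-14.1  44.9]
100 far 21.9 near -15.7 lat 30.3 64.2 centre(far-20) [-12.9  45.5]
120 far 22.8 near -16.4 lat 29.6 65.2 centre(far-20) [-12.1  45.9]
135 far 23.9 near -17.0 lat 29.0 65.8 centre(far-20) [-11.1  46.3]
scene far dir [0.32 0.95] tan 1.1560787403634556
80 far 54.6 near 14.0 lat 6.4 43.9 centre(far-20) [-12.9  40.8]
100 far 56.0 near 13.1 lat 4.9 44.7 centre(far-20) [-12.1  42. ]
120 far 56.9 near 11.4 lat 1.4 45.3 centre(far-20) [-10.4  42.4]
135 far 57.8 near 9.2 lat -0.6 45.6 centre(far-20) [-9.3 43. ]
```

```bash
sed -i 's/^YAW=.*/YAW=-0.185; C=np.array([.5647,-.0260,0.]); RC=Rot.from_euler("z",YAW).as_matrix()/' h.py
cat > ins.py <<'E'
from h import *
ZR=.053
def probe(x,y,zstart=.0565,zend=.046,lim=2.5,f0=None):
    env.move_straight(W(x,y,zstart),QX,feed=.06)
    env.sleep(.1); f0=F(); z=zstart; o0=readout.get_obs()
    while z>zend:
        z-=.0007; env.move_straight(W(x,y,z),QX,feed=.02); f=F()-f0
        if f[2]>lim: break
    o=readout.get_obs(); tq=RC.T@(o["ft_torque"]-o0["ft_torque"])
    return z,f.round(2),tq.round(3),(RC.T@(o["position"]-C)*1000).round(2),o["t"]
E
python3 - <<'E'
from ins import *
p=readout.get_obs()["position"]
env.move_straight([p[0],p[1],.12],QX,feed=.2)
env.move_ptp(W(-.0103,.0452,.10),QX); o=readout.get_obs();print(o["opening"],F(),o["t"])
snap("scene","s6.png",(170,80,310,220),5)
E
```

```text
0.027137818797546707 [ 0.04  0.39 -2.24] 18.6417
```

View pics/s6.png

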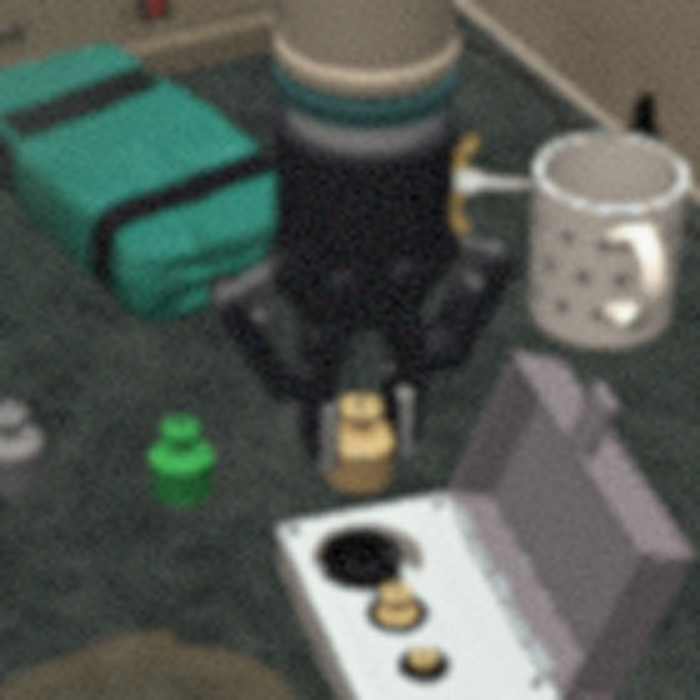

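The weight hangs upright in the jaws at crop (362,450), above the pocket. I'll probe downward.

```bash
python3 - <<'E'
from ins import *
print(probe(-.0103,.0452))
E
```

```text
(0.045300000000000014, array([-0.79,  1.09,  0.49]), array([ 0.058, -0.028,  0.024]), array([-10.28,  45.24,  45.29]), 23.6667)
```

```bash
python3 - <<'E'
from ins import *
snap("scene","s7.png",(210,140,290,220),8); print(F(),readout.get_obs()["opening"])
E
```

```text
[ 0.3  -0.15 -1.07] 0.026912307894204183
```

View pics/s7.png

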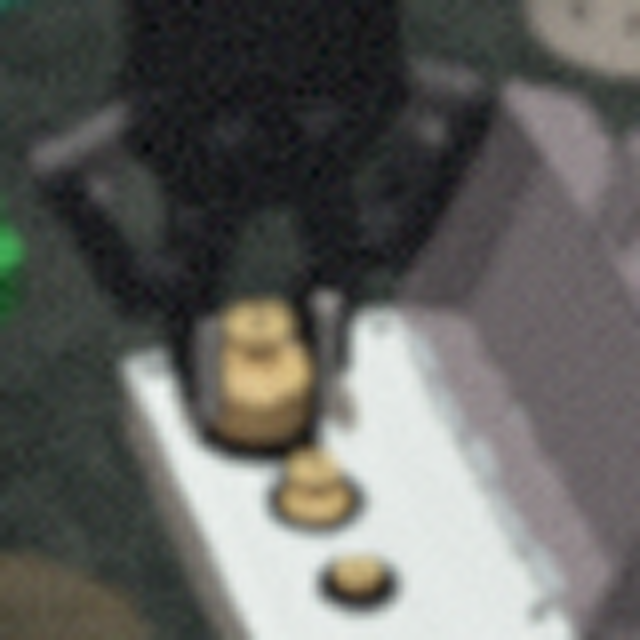

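```bash
python3 - <<'E'
from ins import *
f0=F(); z=.0453
while z>.0428:
    z-=.0005; env.move_straight(W(-.0103,.0452,z),QX,feed=.02); f=F()-f0; print(round(z,4),f)
    if f[2]>4: break
print(readout.get_obs()["position"][2])
E
```

```text
0.0448 [ 0.35 -0.52  0.15]
0.0443 [-0.27  0.93 -0.92]
0.0438 [-0.32  1.37  0.6 ]
0.0433 [ 0.1  -0.94 -0.18]
0.0428 [-0.42  0.45 -1.24]
0.04272710790225855
```

```bash
python3 - <<'E'
from ins import *
snap("scene","s8.png",(210,140,290,220),8); snap("top","t8.png",(210,140,310,230),7)
E
```

```text
(no output)
```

View pics/s8.png

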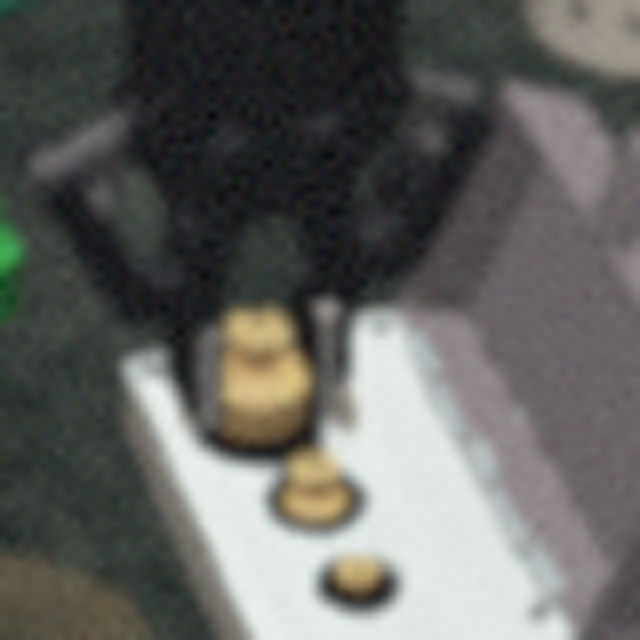

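```bash
python3 - <<'E'
from h import *
c=camera("scene"); p=readout.get_obs()["position"]
for z in (.05,.055,.06,.065): 
    u=proj(c,[p[0],p[1],z]); print(z,((u-[210,140]+.5)*8).round(0))
c=camera("top")
E
```

```text
0.05 [259. 345.]
0.055 [260. 332.]
0.06 [260. 318.]
0.065 [260. 305.]
```

View pics/t8.png

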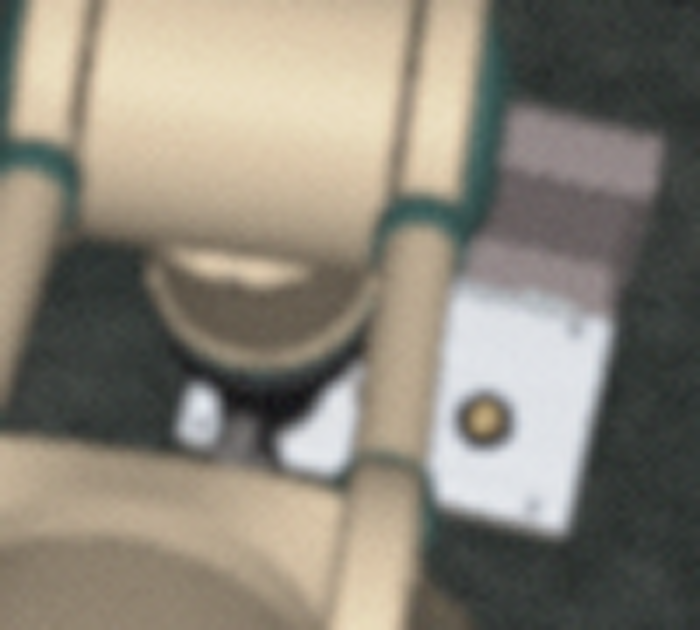

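```bash
python3 - <<'E'
from ins import *
f0=F(); z=.0428
while z>.0410:
    z-=.0004; env.move_straight(W(-.0103,.0452,z),QX,feed=.02); f=F()-f0; print(round(z,4),f)
    if f[2]>4: break
print(readout.get_obs()["position"][2])
E
```

```text
0.0424 [-0.82  0.34  0.7 ]
0.042 [-0.88  0.05  0.86]
0.0416 [-0.97  0.54  4.31]
0.04187172235539475
```

```bash
python3 - <<'E'
from ins import *
env.command_gripper(.045); print(F())
env.move_straight(W(-.0103,.0452,.10),QX,feed=.15); env.command_gripper(0,20)
print(F(),readout.get_obs()["t"])
snap("scene","s9.png",(210,140,290,220),8)
E
```

```text
[-0.69  0.29  0.16]
[1.02 0.24 0.28] 27.275
```

View pics/s9.png

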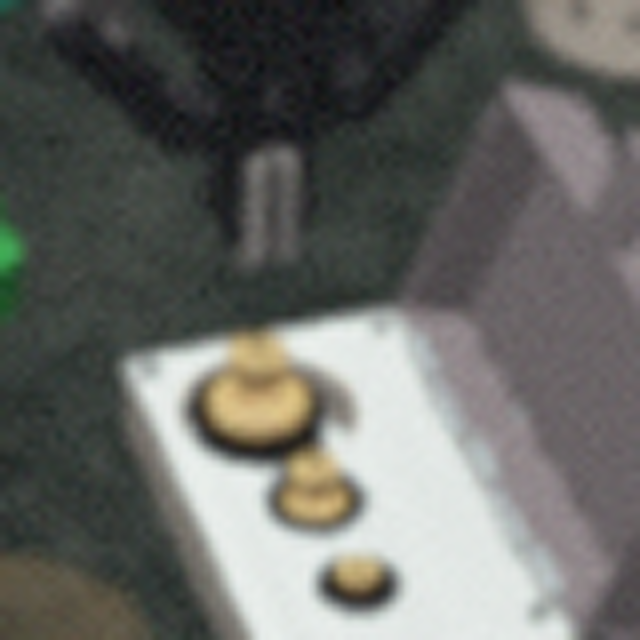

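```bash
python3 - <<'E'
from ins import *
env.move_straight(W(-.0103,.0452,.072),QX,feed=.1); env.sleep(.1); f0=F(); z=.072
while z>.058:
    z-=.0006; env.move_straight(W(-.0103,.0452,z),QX,feed=.02); f=F()-f0; p=readout.get_obs()["position"][2]
    if f[2]>1: print(round(z,4),round(p,4),f)
    if f[2]>18: break
print(z,readout.get_obs()["t"])
E
```

```text
0.063 0.0633 [-1.31  1.6   3.27]
0.0624 0.0631 [-1.56  0.07  5.83]
0.0618 0.063 [-2.65  0.55  9.24]
0.0612 0.0629 [-3.29  0.94 11.75]
0.0606 0.0629 [-3.04  0.13 16.55]
0.06 0.0628 [-4.15  0.19 19.68]
0.05999999999999993 32.8583
```

```bash
cat > shut.py <<'E'
from h import *
def pt(th,r,p): return np.array([.042-r*np.cos(th)+p*np.sin(th), .028+r*np.sin(th)+p*np.cos(th)])
def push(th,gap=0.):
    T=pt(th,.072,.027); E=pt(th,.084,.027)
    fx=max(T[0],E[0]) if E[1]>T[1] else T[0]
    return W(fx+.011+gap,0,T[1]+.014)
E
python3 - <<'E'
from shut import *
p=readout.get_obs()["position"]
env.move_straight([p[0],p[1],.10],QX,feed=.2)
env.move_straight(W(-.03,.02,.20),QX,feed=.3)
snap("scene","s10.png",(210,130,310,230),7)
for th in (1.95,1.5,1.0,.6): print(th,push(th).round(3),kin.solve_ik(push(th),QY) is not None)
env.move_ptp(W(.13,0,.20),QY)
a=push(1.95,.02); 
env.move_straight(a,QY,feed=.2); print(F(),readout.get_obs()["t"])
snap("scene","s11.png",(210,100,310,200),7)
E
```

```text
1.95 [ 0.672 -0.046  0.099] True
1.5 [ 0.638 -0.04   0.116] True
1.0 [ 0.601 -0.033  0.117] True
0.6 [ 0.573 -0.028  0.105] True
[ 0.5  -0.3   0.26] 35.85
```

View pics/s10.png

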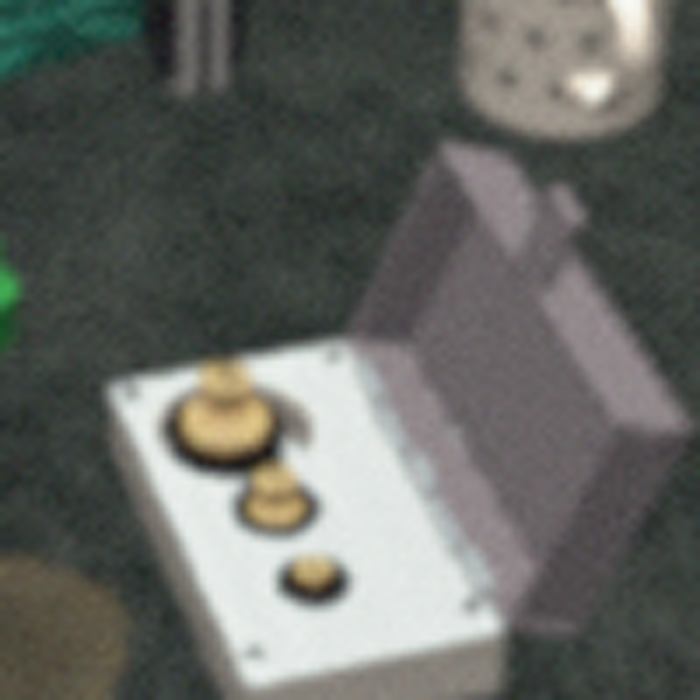

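View pics/s11.png

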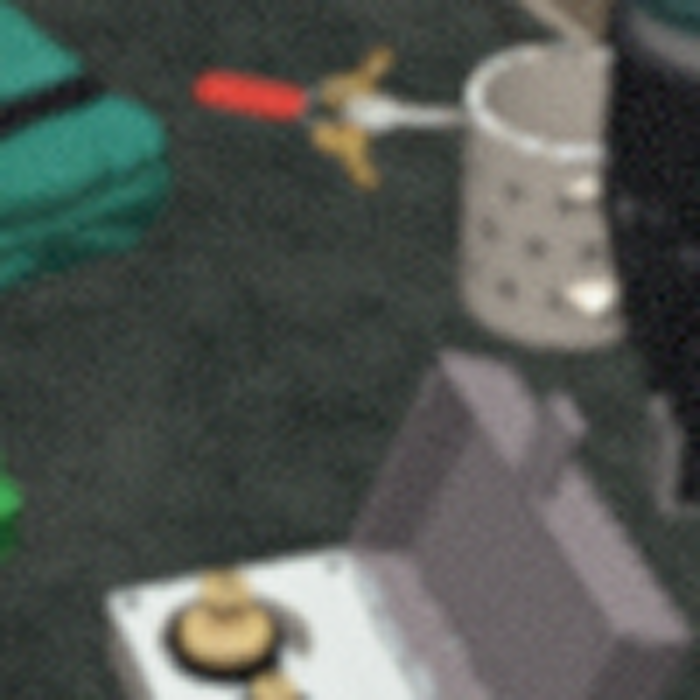

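The weight's knob top lines up with the home height of 50 mm. The closed fingers are behind the lid, clear of the mug, so I'll push it over.

```bash
python3 - <<'E'
from shut import *
f0=F()
env.move_straight(push(1.95,.004),QY,feed=.06)
for th in np.arange(1.9,.59,-.1):
    env.move_straight(push(th),QY,feed=.05); f=F()-f0; t=readout.get_obs()["t"]; print(round(th,2),f,t)
    if np.linalg.norm(f)>9: print("stop"); break
snap("scene","s12.png",(210,100,310,200),7)
E
```

```text
1.9 [ 3.69  0.36 -1.56] 36.625
1.8 [ 5.04 -0.1   2.29] 36.95
1.7 [ 5.65 -0.28  2.78] 37.275
1.6 [ 3.38 -0.71  1.86] 37.6
1.5 [ 2.14 -0.82  0.21] 37.9083
1.4 [ 1.1  -0.4  -1.85] 38.2083
1.3 [ 1.4  -0.18 -0.3 ] 38.5083
1.2 [ 1.46 -0.47 -1.01] 38.8083
1.1 [ 0.64 -0.32 -0.04] 39.1083
1.0 [ 0.13 -1.19 -0.08] 39.4083
0.9 [ 0.36 -0.54 -0.72] 39.7083
0.8 [ 0.34 -1.2  -1.79] 40.0083
0.7 [ 0.02 -0.19 -0.92] 40.3083
0.6 [ 0.2  -1.13 -1.01] 40.6083
```

View pics/s12.png

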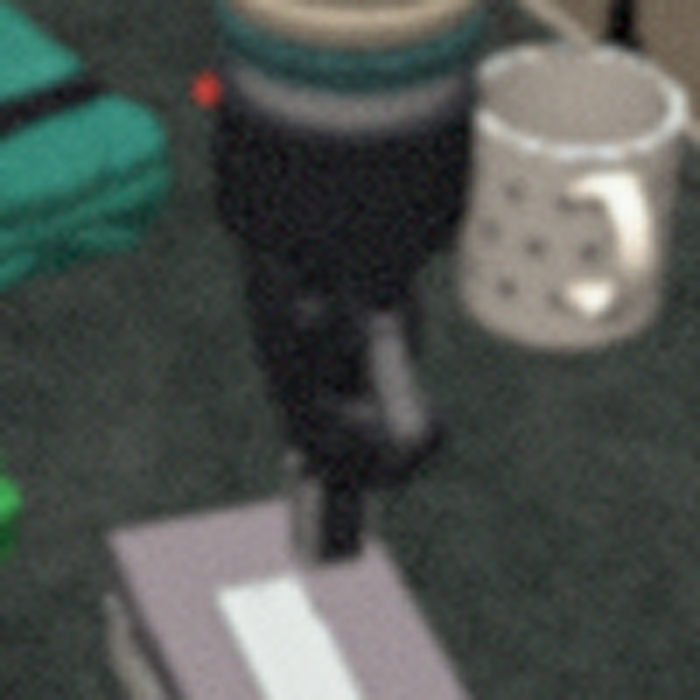

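Lid appears shut. Next I'll retreat and check.

```bash
python3 - <<'E'
from h import *
p=readout.get_obs()["position"]
env.move_straight(p+[0,0,.12],QY,feed=.2)
env.move_ptp([.3,.35,.25],QY); print(readout.get_obs()["t"])
snap("scene","s13.png",(170,120,310,240),5); snap("top","t13.png",(160,80,360,300),3)
E
python3 - <<'E'
exec(open('loc.py').read().split('# brass')[0])
E
```

```text
43.1167
((558.2359008789062, -25.16246795654297), (154.80148315429688, 98.80635070800781), 78.88794708251953)
[0.61983072 0.04181915 0.055     ]
[ 0.59231134 -0.10938437  0.055     ]
[ 0.50871582 -0.09515441  0.055     ]
[0.53554034 0.05641053 0.055     ]
tab end [ 0.4935186  -0.01491188  0.034     ]
```

View pics/s13.png

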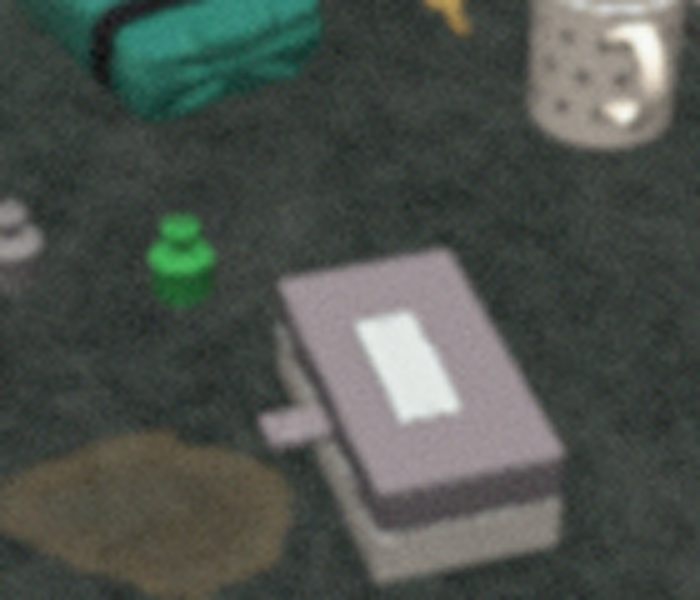

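View pics/t13.png

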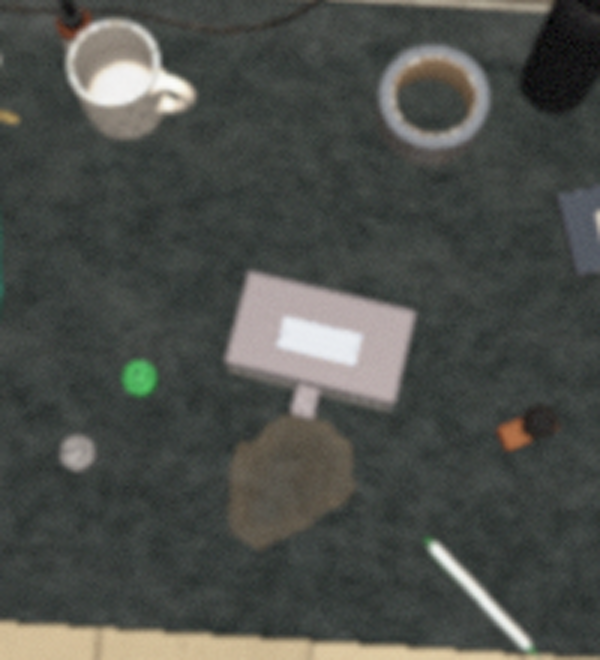

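The lid lies flat and looks the same as in the start picture. The case is within about 1–2 mm of its start, and the mug, stamp and pen look undisturbed.

```bash
python3 - <<'E'
from h import *
env.sleep(.5); print(F()); order.hand_in()
E
```

```text
[-0.24 -0.91  0.82]
the job is handed in; nothing more can be done
```

I did the whole job and handed it in at about 44 s of the 72 s allowed. The hand-in gave no verdict.

**What I did**
- **Opening:** I gripped the tab lightly and swung the lid up its arc until it was past the snap point. When I let go, it sprang fully open.
- **Weight:** I centred and picked up the weight with two crossed grips, lowered it into the off-centre liner cup, let go, and pressed the knob down with up to about 20 N.
- **Closing:** I pushed the lid over from behind at its free edge, with at most about 6.5 N, until it sprang shut.

**What the last checks showed**
- **Lid and case:** The lid looks flat and shut, as it did at the start. The case is within about 1–2 mm of where it began.
- **Weight height:** Before the lid closed, the knob top measured 49–50 mm high by touch and by camera, against 50 mm when home. The shut lid also clears it.
- **Bystanders:** The mug, stamp and pen look unmoved by eye; I did not measure them.

**What disagreed**
- **Cup position:** The two cameras differed by about 4 mm on the cup's position. I aimed between them, and the weight went in at the first try.
- **Spring balls:** I never felt a clear stop at the expected 3–5 mm, only about 4 N some 11 mm down. So I rely on the height, not on feeling it pass the balls, to say the weight is home.

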